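# Bring a grinding ball under the ring lamp on a tilting chute, then pass it on

### The arm

A 7-joint arm with a two-finger parallel gripper is mounted at the origin on the work surface. World frame = base frame: x ahead of the robot, y to its left, z up, the work surface at z = 0. Lengths are in m, angles in rad, forces in N, time in s.
With the tool pointing down it reaches from about 0.425 to 0.875 m from the base axis. Payload 4.7 kg.
Tool frame: the origin (TCP) lies between the finger pads; the fingertips stand 11 mm ahead of it and the grasp point (between the pads) lies 8 mm behind it; z points along the fingers, y is the line along which they close (so a half turn about z gives the same grasp; the last joint's range is limited). The gripper opens to 87 mm and grips with 3 to 60 N. Pads are 19 mm wide; open, the fingers measure 117 mm over their backs; the gripper's body (75 mm by 190 mm) begins 51 mm behind the grasp point.
Start: joints at [1.148, 0.321, -0.07, 1.45, 0.023, 1.371, -0.057], TCP at [0.275, -0.589, 0.234] pointing down, gripper open.
Joint ranges: [-2.86, 2.86], [-0.3, 2.09], [-1.38, 1.24], [0.06, 2.45], [-1.56, 4.7], [0.09, 2.05], [-2.69, 2.69]. Speed limits (rad/s): [2.57, 2.57, 3.14, 3.14, 3.14, 3.14, 3.14].

### API

Orientations are given as a rotation vector (axis times angle).
In Python, from bench import ctrl gives the robot as it stands. The module is installed in compiled form; this text tells all that it offers.
- The arm moves only by the shell command python3 -m inch 'ROWS' [FORCE]. ROWS is JSON, a list of rows, each an object with "slide": the shift along the tool's x, y, z scaled (see below), a list of three; "angular": the turn, a rotation vector about the tool's x, y, z scaled (see below), a list of three; "claw": the opening, from -1 (shut) to 1 (fully open). In form: [{"slide": [tx, ty, tz], "angular": [rx, ry, rz], "claw": claw}, ...]. A call has 1 to 10 rows; each row is the pose to reach, as a shift and turn from the pose commanded when the call began, along the tool's axes at that moment; what a row does not reach only later rows make up. The controller multiplies each number of a shift by 0.25 m and each number of a turn by 30 degrees. A row lasts 1/10 s, in which the tool goes at most 50 mm and 8.59 degrees, less where a joint would pass 70% of its speed; a pose out of reach is approached as far as the arm can. A call with a number of a shift or a turn outside -1 to 1 is refused whole. A call with a gripper value outside its range is refused whole. The fingers move at their own pace and stop on an object; FORCE is the grip in N (left out, the last holds). Time passes only in rows, so rows that repeat a pose let the fingers close. It gives the time, the measured TCP pose, the force, the opening and the grip force at its end, in the units of the state.
- ctrl.get_state(): the state, without advancing time (a new reading comes with each control period).
- ctrl.get_image(name): name is "scene" or "top" or "wrist"; returns a dict with "color" (384x512x3 uint8, red, green, blue), "depth" (384x512 float32, m along the optical axis (not along the pixel's ray), 0 where there is no reading), "camera_matrix" (3x3 intrinsics, pixels), "extrinsics" (4x4, takes a point from camera to world coordinates); the wrist camera has in their place "tool_from_camera" (4x4, takes a point from camera to tool coordinates, whose origin is the TCP and whose axes are the flange's). Camera axes: x right, y up, looking along -z (the intrinsics and any distortion apply to the point x, -y, -z); pixel columns grow to the right and rows downward; lengths in m; the calibration is good to about 2 mm. A picture is of the moment at which its call begins: read the wrist's pose just before it.
- ctrl.close_job(): hands the job in; it is judged then, once.
Trained networks look in the newest picture that a camera, given by its name, has taken for a name from the list of things; names that differ only in an ending like _2 or _b are one class to them, and where a whole thing is asked for, a point or a joint stands for the part that bears it (a point fixed in the world has none). Each returns a list of dicts, best first, with "confidence" (0 to 1); they miss things now and then, are a little off and sometimes report something else, mostly with a low value. They report only what shows in the picture. A call takes as long as a camera call. They do not tell look-alikes from the thing itself.
- ctrl.find_in(query, camera): "bbox" ([centre column, centre row, width, height] in pixels, round what is visible of it).
- ctrl.outline_of(query, camera): "mask" (384x512 bool, what is visible of it) and "bbox" ([centre column, centre row, width, height] in pixels, round what is visible of it).
The state is a dict: "time": time; "joint_positions": joint angles; "qd": joint speeds; "joint_torque": joint torques, N m; "position": TCP position; "tool_rot": TCP orientation; "ft_force": force on the tool from outside, world axes, zero at the start; "torque": the same for the moment, N m; "grip_width": opening from 0.0 (shut) to 1.0 (fully open); "grip_force": force on a finger pad.
Only numpy, scipy, OpenCV 4.12 (cv2) and the standard library are available. Lean on these libraries where they do the work, as an engineer would, in place of code of your own. Each camera call takes 0.05 s, during which the arm holds its last target. There are 200 camera calls.

### The job

Take the chute by its black handle bar and, only by tilting it, roll the red-brown grinding ball under the middle of the white ring lamp and keep it still there for at least 4 seconds, so that seen from straight above it lies wholly inside the ring, for its inspection. Then roll it on into the pocket at the green end, lower the chute gently back onto its rest and let go. The ball must never run faster than 0.4 m/s or be touched, and the glassware and other things around must be left alone.

Things in the scene. Friction and masses are not known exactly. Their poses are not given: they have to be found in the camera images.
- stand: Fixed white base plate 140 x 520 x 15 mm, place and yaw vary, with two blue hinge posts and a rubber-topped rest for the chute. Origin on the table under its centre; y axis level along the chute from the hinge towards the handle, x across, z up. The hinge axis lies along x at (0, -200, 130) mm in this frame.
- chute (a joint): Chute tilt, rad: 0 = chute level, positive = handle end up, which drives the ball away from the handle to the green hinge end. From -0.12 (on its rest, the start; its weight returns it there) to +0.16. No spring, little friction. Chute about 0.8 kg (varies), centre of mass about 0.23 m from the hinge: about 4 N hangs on the handle.
- hinge (a point): Point on the hinge axis, mid chute, 130 mm above the table. Frame tilts with the chute: y along it to the handle, z square to it. In it: floor arched lengthwise (radius 2 m, crown z = 0 at y = 225, z = -6 mm at both ends) from y = 378 to 73, then 5 mm down into the green pocket; side walls at x = +-27, 20 mm high; inner faces of the blue stop plate at y = 372, of the green one at y = 14.
- handle (a point): Centre of the black handle bar: radius 7 mm, parallel to the hinge axis and 460 mm from it, 88 mm free between its side arms, 75 mm free to the blue stop plate (top 30 mm above the bar). 75 mm high on the rest, 130 mm when level. Gripped from above, fingers closing along the chute, it turns between the pads as the tool, pointing down, follows an arc about the hinge.
- ball: Red-brown agate grinding ball, radius 25 mm, about 173 g (varies), origin at its centre, at rest at the blue stop plate at the start. Rolls at 7.0 m/s2 x local slope: acceleration along the hinge frame's y = 7.0 x ((y - 0.225) / 2 - tilt), in m and rad, less rolling resistance worth about 0.02 rad. So it balances at tilt (y - 0.225) / 2 only, and runs away from there by itself.
- pocket (a point): Where the ball's centre lies in the pocket at the green end of the chute: about y = 45 mm, z = 14 mm in the hinge frame. The 5 mm step keeps the ball there when the chute is lowered slowly onto its rest.
- lamp: Fixed ring lamp standing beside the chute: black foot 90 mm square, centre 150 mm from the origin along +x, thin post 250 mm high, arm and horizontal white ring. Origin on the table straight below the middle of the ring; axes parallel to the stand's. Where it stands along the chute varies.
- ring (a point): Middle of the white ring, 250 mm above the table and straight above the middle of the chute. The ring's clear opening has a radius of 40 mm (tube 12 mm thick), so the ball is wholly inside it when its centre is within about 15 mm of the ring's middle seen from straight above.
- flask: Bystander: conical glass flask, 68 mm wide, 110 mm high, origin under its centre.
- bottle: Bystander: amber bottle with yellow cap, 64 mm wide, 170 mm high, origin under its centre.
- cap: Bystander: white screw cap, 32 mm wide, 14 mm high, origin under its centre.
- mortar: Bystander: white porcelain mortar, 90 mm wide, 52 mm high, origin under its centre.
Mind the look-alikes: they are no part of the job. Of the things that look like the ball, the largest one is meant.

How it is judged:
On the way, in this order (a step that is already met when the one before it is completed fails the run):
1. the ball is kept still under the ring lamp for 4 s (centre within 16 mm of the ring's middle seen from above, slower than 0.1 m/s) (horizontal distance between ball and ring below 0.016 m and linear speed of ball below 0.1 m/s and z of ball in the frame of hinge below 0.032 m), for 4 s.
2. the ball lies in the pocket at the green end (y of ball in the frame of hinge between 0.02 and 0.066 m and z of ball in the frame of hinge between 0.005 and 0.017 m), for 0.3 s.
At the end, for the whole second after the job is handed in: The ball lies at rest (under 0.03 m/s) in the pocket at the green end (its centre 20 to 66 mm from the hinge along the rails) and the chute is back on its rest (tilt below -0.105 rad), released (all of step 2 and value of joint chute below -0.105 rad and linear speed of ball below 0.03 m/s); the robot touches nothing.
It fails at once if the ball runs faster than 0.4 m/s (linear speed of ball above 0.4 m/s).
It fails at once if the robot touches the ball (contact force between any of the arm, the fingers and ball above 0.3 N).
It fails at once if the chute is dropped or slammed (falls faster than 1.2 rad/s) (velocity of joint chute below -1.2 rad/s).
It fails at once if the ball falls off the chute (height (world z) of ball below 0.06 m).
It fails at once if a bystander is moved more than 20 mm or tipped (distance of any of flask, bottle, cap, mortar from where it was at the start of the episode above 0.02 m or angle between any of flask, bottle, cap, mortar's own z axis and vertical above 0.3 rad).
It also fails if it takes over 58 s, if anything falls off the work surface, if the arm or the gripper's body presses on something with over 40 N, if the wrist force passes 120 N, or if a joint passes its speed limit or range.

## Working session

There is one attempt and no reset: what is moved stays moved. The work goes in short steps, Python scripts to look and compute and a shell command to move; the robot and the scene stay as the last step left them, time stands still between calls to the robot, and variables do not carry over. Pictures are saved under pics/ and viewed, at most 10 in all, crops included, and the job is handed in when it is done.

```bash
mkdir -p pics; cat > h.py <<'E'
import numpy as np, cv2
from bench import ctrl
from scipy.spatial.transform import Rotation as R
def cam(n):
    s=ctrl.get_state(); im=ctrl.get_image(n)
    if 'extrinsics' in im: T=np.array(im['extrinsics'])
    else:
        T=np.eye(4);T[:3,:3]=R.from_rotvec(s['tool_rot']).as_matrix();T[:3,3]=s['position'];T=T@np.array(im['tool_from_camera'])
    im['T']=T; return im
def pts(im,mask=None):
    d=im['depth'];K=np.array(im['camera_matrix'])
    v,u=np.nonzero((d>0) if mask is None else (mask&(d>0)))
    z=d[v,u];p=np.c_[(u-K[0,2])/K[0,0]*z,-(v-K[1,2])/K[1,1]*z,-z]
    return p@im['T'][:3,:3].T+im['T'][:3,3],u,v
def pix(im,P):
    K=np.array(im['camera_matrix']);p=(np.atleast_2d(P)-im['T'][:3,3])@im['T'][:3,:3]
    return np.c_[K[0,0]*p[:,0]/-p[:,2]+K[0,2],K[1,1]*-p[:,1]/-p[:,2]+K[1,2]]
E
python3 - <<'E'
from h import *
s=ctrl.get_state();print({k:np.round(v,3) for k,v in s.items()})
ims=[]
for n in ['scene','top']:
    im=cam(n);ims.append(im['color']);cv2.imwrite(f'pics/{n}0.png',im['color'][:,:,::-1])
    print(n,np.round(im['camera_matrix'],1).tolist(),np.round(im['T'],3).tolist())
    for q in ['stand','chute','handle','ball','lamp','ring','pocket','flask','bottle','cap','mortar']:
        for o in ctrl.outline_of(q,n)[:4]:
            p,u,v=pts(im,o['mask'])
            print(q,round(o['confidence'],2),np.round(o['bbox']),len(p),np.round(np.median(p,0),3) if len(p) else '',np.round(p.min(0),3) if len(p) else '',np.round(p.max(0),3) if len(p) else '')
E
```

```text
{'time': np.float64(0.0), 'joint_positions': array([ 1.148,  0.322, -0.07 ,  1.452,  0.023,  1.371, -0.057]), 'qd': array([-0.002,  0.002, -0.   , -0.002, -0.001,  0.   , -0.001]), 'joint_torque': array([-1.0000e-03, -4.9129e+01, -4.0500e-01, -3.1253e+01, -6.4000e-02,
        4.4000e-02,  0.0000e+00]), 'position': array([ 0.275, -0.589,  0.232]), 'tool_rot': array([-3.065e+00, -6.800e-01,  1.000e-03]), 'ft_force': array([-0.479,  0.152,  0.134]), 'torque': array([ 0.015,  0.033, -0.041]), 'grip_force': np.float64(0.0), 'grip_width': np.float64(1.001)}
scene [[365.6, 0.0, 252.9], [0.0, 365.6, 193.0], [0.0, 0.0, 1.0]] [[-0.231, -0.771, 0.593, 1.02], [0.973, -0.194, 0.127, 0.057], [0.017, 0.606, 0.795, 0.863], [0.0, 0.0, 0.0, 1.0]]
stand 0.76 [243. 235. 210.  82.] 11200 [ 0.574 -0.08   0.018] [ 0.389 -0.375 -0.005] [0.731 0.194 0.26 ]
chute 0.85 [249. 224. 196.  49.] 4560 [ 0.562 -0.082  0.11 ] [ 0.392 -0.318 -0.004] [0.651 0.206 0.168]
handle 0.56 [249. 226. 193.  49.] 4566 [ 0.562 -0.082  0.11 ] [ 0.396 -0.306 -0.003] [0.651 0.19  0.248]
ball 0.77 [301. 222.  22.  21.] 319 [0.531 0.06
[... 2032 characters left out ...]
4 [ 0.56  -0.068  0.107] [ 0.444 -0.303 -0.005] [0.676 0.215 0.254]
flask 0.89 [373. 271.  26.  27.] 581 [ 0.274 -0.35   0.043] [ 0.232 -0.408 -0.005] [ 0.302 -0.327  0.113]
bottle 0.93 [379. 120.  39.  30.] 890 [ 0.668 -0.366  0.109] [ 0.647 -0.432 -0.006] [ 0.747 -0.345  0.173]
bottle 0.31 [255. 164. 190.  80.] 3696 [ 0.561 -0.07   0.108] [ 0.444 -0.304 -0.005] [0.676 0.202 0.253]
cap 0.67 [337. 264.  12.  13.] 135 [ 0.292 -0.268  0.012] [ 0.273 -0.289 -0.005] [ 0.307 -0.252  0.018]
cap 0.16 [372. 271.  32.  25.] 531 [ 0.274 -0.35   0.047] [ 0.241 -0.398 -0.005] [ 0.3   -0.329  0.113]
mortar 0.74 [393. 186.  34.  34.] 842 [ 0.505 -0.427  0.033] [ 0.461 -0.482 -0.001] [ 0.545 -0.375  0.054]
```

View pics/scene0.png

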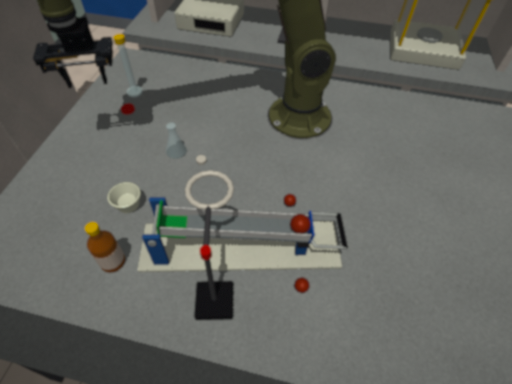

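View pics/top0.png

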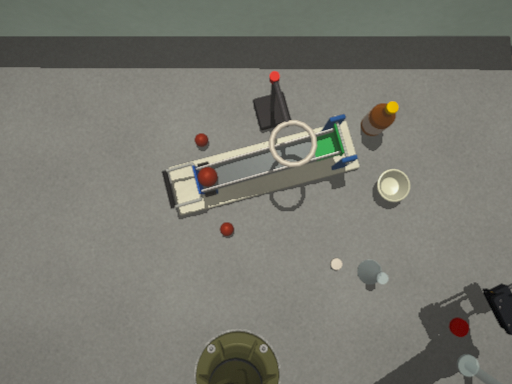

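```bash
cat > m.py <<'E'
from h import *
from scipy.optimize import least_squares
allp=[];ring=[];bar=[];ball=[]
for n in ['scene','top']:
    im=cam(n);p,u,v=pts(im);c=im['color'][v,u].astype(int)
    near=(p[:,0]>.4)&(p[:,0]<.75)&(p[:,1]>-.36)&(p[:,1]<.24)
    br=c.min(1)>110
    pl=p[near&br&(np.abs(p[:,2]-.015)<.012)]
    rect=cv2.minAreaRect(pl[:,:2].astype(np.float32));print(n,'plate',len(pl),np.median(pl[:,2]),rect)
    q=p[near&br&(np.abs(p[:,2]-.25)<.02)]
    f=least_squares(lambda a:np.hypot(q[:,0]-a[0],q[:,1]-a[1])-a[2],[*q[:,:2].mean(0),.046],loss='soft_l1',f_scale=.003).x
    print('ring',len(q),f,np.median(q[:,2]))
    o=ctrl.outline_of('ball',n)[0]
    m=cv2.erode(o['mask'].astype(np.uint8),np.ones((3,3)))>0
    b=pts(im,m)[0];b=b[b[:,2]>.1]
    g=least_squares(lambda a:np.linalg.norm(b-a,axis=1)-.025,b.mean(0)-[0,0,.02],loss='soft_l1',f_scale=.002).x
    print('ball',len(b),g)
    d=(p[:,1]>.1)&(p[:,1]<.25)&near&(c.max(1)<60)&(p[:,2]>.06)&(p[:,2]<.11)
    print('bar',d.sum(),p[d].mean(0),cv2.minAreaRect(p[d][:,:2].astype(np.float32)))
E
python3 m.py
```

```text
scene plate 4837 0.014574648865020357 ((0.5757109522819519, -0.0597245991230011), (0.5982562303543091, 0.3483584523200989), 89.8509521484375)
ring 676 [ 0.57763884 -0.13417536  0.04547579] 0.25452580452381146
ball 264 [0.52014082 0.06750639 0.10925741]
bar 145 [0.49649056 0.17331585 0.08064587] ((0.4953993856906891, 0.17343339323997498), (0.0923212468624115, 0.011300471611320972), 14.832566261291504)
top plate 2274 0.013532101510443095 ((0.5732002854347229, -0.05977344512939453), (0.5968620777130127, 0.34580180048942566), 89.94456481933594)
ring 711 [ 0.57299494 -0.13212236  0.04541738] 0.253861794346701m.py:16: RuntimeWarning: Mean of empty slice.
  g=least_squares(lambda a:np.linalg.norm(b-a,axis=1)-.025,b.mean(0)-[0,0,.02],loss='soft_l1',f_scale=.002).x
  ret = um.true_divide(
Traceback (most recent call last):
  File "m.py", line 16, in <module>
    g=least_squares(lambda a:np.linalg.norm(b-a,axis=1)-.025,b.mean(0)-[0,0,.02],loss='soft_l1',f_scale=.002).x
      ~~~~~~~~~~~~~^^^^^^^^^^^^^^^^^^^^^^^^^^^^^^^^^^^^^^^^^^^^^^^^^^^^^^^^^^^^^^^^^^^^^^^^^^^^^^^^^^^^^^^^^^
ValueError: Initial guess is outside of provided bounds
```

```bash
cat > m2.py <<'E'
from h import *
from scipy.optimize import least_squares
for n in ['scene','top']:
    im=cam(n);p,u,v=pts(im);c=im['color'][v,u].astype(int)
    near=(p[:,0]>.4)&(p[:,0]<.75)&(p[:,1]>-.36)&(p[:,1]<.24)
    sel=near&(c.min(1)>130)&(p[:,2]<.03)
    M=np.zeros((384,512),np.uint8);M[v[sel],u[sel]]=1
    M=cv2.morphologyEx(M,cv2.MORPH_OPEN,np.ones((2,2)))
    k,l,st,_=cv2.connectedComponentsWithStats(M)
    keep=np.isin(l,[i for i in range(1,k) if st[i,4]>80])
    pl=pts(im,keep)[0]
    rect=cv2.minAreaRect(pl[:,:2].astype(np.float32));print(n,'plate',len(pl),rect)
    o=[o for o in ctrl.outline_of('ball',n) if o['bbox'][2]>16]
    red=(c[:,0]>60)&(c[:,0]>2.2*c[:,1])&near&(p[:,2]>.1)&(p[:,2]<.14)
    b=p[red]
    g=least_squares(lambda a:np.linalg.norm(b-a,axis=1)-.025,b.mean(0)-[0,0,.02],loss='soft_l1',f_scale=.002).x
    print('ball',len(b),g)
    for nm,s in [('blue',near&(c[:,2]>c[:,0]+35)&(c[:,2]>c[:,1]+15)&(p[:,2]>.08)),('green',near&(c[:,1]>c[:,0]+40)&(p[:,2]>.05))]:
        for t in [p[s&(p[:,1]>-.1)],p[s&(p[:,1]<-.1)]]:
            if len(t)>5: print(nm,len(t),t.mean(0).round(3),cv2.minAreaRect(t[:,:2].astype(np.float32)))
    d=(p[:,1]>.1)&(p[:,1]<.25)&near&(c.max(1)<60)&(p[:,2]>.06)&(p[:,2]<.11)
    print('bar',d.sum(),p[d].mean(0),cv2.minAreaRect(p[d][:,:2].astype(np.float32)))
E
python3 m2.py
```

```text
scene plate 3851 ((0.6104840636253357, -0.053982287645339966), (0.17680710554122925, 0.522998034954071), 22.521255493164062)
ball 259 [0.52009384 0.06770027 0.10909906]
blue 76 [0.519 0.096 0.112] ((0.508563756942749, 0.09383779764175415), (0.08683854341506958, 0.009604503400623798), 8.475491523742676)
blue 335 [ 0.631 -0.26   0.128] ((0.6112076044082642, -0.2655257284641266), (0.11617448925971985, 0.03704282268881798), 14.552778244018555)
green 412 [ 0.595 -0.235  0.126] ((0.591332197189331, -0.23188214004039764), (0.08856450021266937, 0.0629390999674797), 21.18769073486328)
bar 147 [0.49674551 0.17335954 0.08068663] ((0.49544617533683777, 0.17348185181617737), (0.09349082410335541, 0.011354447342455387), 14.810893058776855)
top plate 3138 ((0.6441912055015564, -0.07239174842834473), (0.31015846133232117, 0.5620700120925903), 14.821126937866211)
ball 226 [0.51973132 0.07101552 0.10836912]
blue 93 [0.51  0.096 0.109] ((0.5117108821868896, 0.09602276235818863), (0.0706486776471138, 0.007544956170022488), 16.072872161865234)
blue 144 [ 0.61  -0.264  0.148] ((0.6085243821144104, -0.2639560103416443), (0.11522480100393295, 0.038600433617830276), 14.962238311767578)
green 497 [ 0.6   -0.235  0.125] ((0.6016384959220886, -0.2367130070924759), (0.10617515444755554, 0.08256494253873825), 15.109289169311523)
bar 155 [0.48975233 0.17405796 0.0792978 ] ((0.4895961284637451, 0.17430244386196136), (0.09459260106086731, 0.010225547477602959), 15.084735870361328)
```

```bash
cat > g.py <<'E'
from h import *
yaw=np.radians(14.95);D=np.array([-np.sin(yaw),np.cos(yaw),0]);X=np.array([np.cos(yaw),np.sin(yaw),0]);U=np.array([0,0,1.])
H=np.array([.6095,-.2652,.130])
def rot(a=10,sg=1):
    a=np.radians(a);z=-(U*np.cos(a)+D*np.sin(a));y=sg*(D*np.cos(a)-U*np.sin(a));return np.c_[np.cross(y,z),y,z]
def bar(t): return H+.46*(np.cos(t)*D+np.sin(t)*U)
def rel(p,Rt):
    s=ctrl.get_state();R0=R.from_rotvec(s['tool_rot']).as_matrix()
    return np.round(R0.T@(p-s['position'])/.25,3),np.round(R.from_matrix(R0.T@Rt).as_rotvec(degrees=True)/30,3)
E
python3 - <<'E'
from g import *
print(R.from_rotvec(ctrl.get_state()['tool_rot']).as_matrix().round(3))
for sg in (1,-1):
    Rt=rot(10,sg); print(sg,Rt.round(3).tolist())
    for p in ([.34,-.40,.30],[.44,-.15,.30],[.492,.10,.30],bar(-.12)+.1*-Rt[:,2],bar(-.12)+.004*Rt[:,2]): print(np.round(p,3),*rel(p,Rt))
E
```

```text
[[ 0.906  0.423  0.   ]
 [ 0.423 -0.906 -0.   ]
 [-0.     0.    -1.   ]]
1 [[-0.966, -0.254, 0.045], [-0.258, 0.951, -0.168], [0.0, -0.174, -0.985]]
[ 0.34 -0.4   0.3 ] [ 0.555 -0.575 -0.266] [ 0.043 -0.493 -5.644]
[ 0.44 -0.15  0.3 ] [ 1.341 -1.312 -0.266] [ 0.043 -0.493 -5.644]
[0.492 0.1   0.3  ] [ 1.953 -2.13  -0.266] [ 0.043 -0.493 -5.644]
[0.487 0.193 0.173] [ 2.092 -2.474  0.24 ] [ 0.043 -0.493 -5.644]
[0.492 0.175 0.071] [ 2.08  -2.403  0.65 ] [ 0.043 -0.493 -5.644]
-1 [[0.966, 0.254, 0.045], [0.258, -0.951, -0.168], [0.0, 0.174, -0.985]]
[ 0.34 -0.4   0.3 ] [ 0.555 -0.575 -0.266] [-0.332 -0.029  0.335]
[ 0.44 -0.15  0.3 ] [ 1.341 -1.312 -0.266] [-0.332 -0.029  0.335]
[0.492 0.1   0.3  ] [ 1.953 -2.13  -0.266] [-0.332 -0.029  0.335]
[0.487 0.193 0.173] [ 2.092 -2.474  0.24 ] [-0.332 -0.029  0.335]
[0.492 0.175 0.071] [ 2.08  -2.403  0.65 ] [-0.332 -0.029  0.335]
```

```bash
python3 -m inch '[{"slide":[0.1,-0.1,-0.27],"angular":[0,0,0],"claw":1},{"slide":[1,-1,-0.27],"angular":[0,0,0],"claw":1},{"slide":[1,-1,-0.27],"angular":[0,0,0],"claw":1},{"slide":[1,-1,-0.27],"angular":[0,0,0],"claw":1},{"slide":[1,-1,-0.27],"angular":[0,0,0],"claw":1},{"slide":[1,-1,-0.27],"angular":[0,0,0],"claw":1},{"slide":[1,-1,-0.27],"angular":[0,0,0],"claw":1},{"slide":[1,-1,-0.27],"angular":[0,0,0],"claw":1},{"slide":[1,-1,-0.27],"angular":[0,0,0],"claw":1}]' 20 | tail -3
python3 -m inch '[{"slide":[0.9,-1,0],"angular":[-0.33,-0.03,0.33],"claw":1},{"slide":[0.9,-1,0],"angular":[-0.33,-0.03,0.33],"claw":1},{"slide":[0.9,-1,0],"angular":[-0.33,-0.03,0.33],"claw":1},{"slide":[0.9,-1,0],"angular":[-0.33,-0.03,0.33],"claw":1},{"slide":[0.9,-1,0],"angular":[-0.33,-0.03,0.33],"claw":1},{"slide":[0.9,-1,0],"angular":[-0.33,-0.03,0.33],"claw":1},{"slide":[0.9,-1,0],"angular":[-0.33,-0.03,0.33],"claw":1},{"slide":[0.9,-1,0],"angular":[-0.33,-0.03,0.33],"claw":1},{"slide":[0.9,-1,0],"angular":[-0.33,-0.03,0.33],"claw":1}]'
python3 - <<'E'
from g import *
Rt=rot(10,-1)
for d in (-.1,-.05,.004): print(*rel(bar(-.12)+d*Rt[:,2],Rt))
E
```

```text
ft_force: [-0.3, -0.8, -0.6]
grip_width: 0.999
grip_force: 0.0
time: 3.4
position: [0.494, 0.065, 0.3008]
tool_rot: [2.944, 0.393, 0.032]
ft_force: [-0.5, -0.8, -0.3]
grip_width: 1.0
grip_force: 0.0
[ 0.108 -0.581  0.416] [-0.003  0.001  0.008]
[ 0.108 -0.58   0.616] [-0.003  0.001  0.008]
[ 0.108 -0.58   0.832] [-0.003  0.001  0.008]
```

```bash
python3 -m inch '[{"slide":[0.11,-0.58,0.1],"angular":[0,0,0.01],"claw":1},{"slide":[0.11,-0.58,0.1],"angular":[0,0,0.01],"claw":1},{"slide":[0.11,-0.58,0.1],"angular":[0,0,0.01],"claw":1},{"slide":[0.11,-0.58,0.4],"angular":[0,0,0.01],"claw":1},{"slide":[0.11,-0.58,0.4],"angular":[0,0,0.01],"claw":1},{"slide":[0.11,-0.58,0.4],"angular":[0,0,0.01],"claw":1}]'
python3 - <<'E'
from g import *
im=cam('wrist');Rt=rot(10,-1)
p,u,v=pts(im);c=im['color'][v,u].astype(int)
b=bar(-.12);img=im['color'][:,:,::-1].copy()
for k in np.linspace(-.044,.044,9):
    q=pix(im,b+k*X)[0];cv2.circle(img,tuple(int(i) for i in q),2,(0,255,0),-1)
d=(np.abs(p[:,2]-.08)<.012)&(c.max(1)<70)&(np.linalg.norm(p[:,:2]-b[:2],axis=1)<.06)
print(b,d.sum(),p[d].mean(0) if d.any() else 0, p[d][:,2].max() if d.any() else 0, cv2.minAreaRect(p[d][:,:2].astype(np.float32)))
cv2.imwrite('pics/w1.png',img)
for e in (-.05,.004): print(*rel(b+e*Rt[:,2],Rt))
E
```

```text
time: 4.0
position: [0.4861, 0.1889, 0.1736]
tool_rot: [2.942, 0.377, 0.022]
ft_force: [-0.2, 0.1, -0.4]
grip_width: 1.001
grip_force: 0.0
[0.49168442 0.17603355 0.07493238] 1559 [0.4975303  0.17667782 0.07991005] 0.08297639065599122 ((0.496008038520813, 0.17594772577285767), (0.08769813179969788, 0.012420741841197014), 14.810928344726562)
[ 0.003 -0.011  0.209] [ 0.     0.008 -0.01 ]
[ 0.004 -0.011  0.425] [ 0.     0.008 -0.01 ]
```

View pics/w1.png

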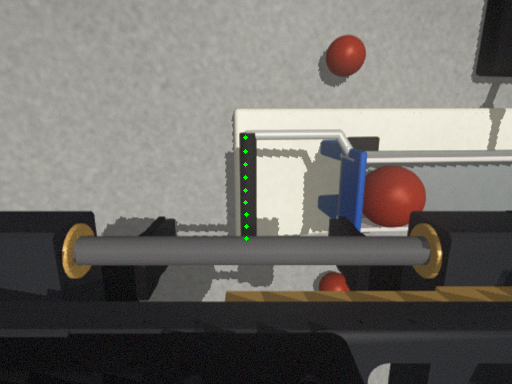

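```bash
python3 -m inch '[{"slide":[0,-0.01,0.15],"angular":[0,0,0],"claw":1},{"slide":[0,-0.01,0.3],"angular":[0,0,0],"claw":1},{"slide":[0,-0.01,0.42],"angular":[0,0,0],"claw":1},{"slide":[0,-0.01,0.42],"angular":[0,0,0],"claw":1},{"slide":[0,-0.01,0.42],"angular":[0,0,0],"claw":-1},{"slide":[0,-0.01,0.42],"angular":[0,0,0],"claw":-1},{"slide":[0,-0.01,0.42],"angular":[0,0,0],"claw":-1},{"slide":[0,-0.01,0.42],"angular":[0,0,0],"claw":-1},{"slide":[0,-0.01,0.42],"angular":[0,0,0],"claw":-1},{"slide":[0,-0.01,0.42],"angular":[0,0,0],"claw":-1}]' 15
```

```text
time: 5.05
position: [0.4917, 0.1784, 0.074]
tool_rot: [2.945, 0.383, 0.034]
ft_force: [0.6, 0.3, 0.2]
grip_width: 0.54
grip_force: 0.0
```

```bash
python3 -m inch '[{"slide":[0,0,0],"angular":[0,0,0],"claw":-1},{"slide":[0,0,0],"angular":[0,0,0],"claw":-1},{"slide":[0,0,0],"angular":[0,0,0],"claw":-1},{"slide":[0,0,0],"angular":[0,0,0],"claw":-1},{"slide":[0,0,0],"angular":[0,0,0],"claw":-1},{"slide":[0,0,0],"angular":[0,0,0],"claw":-1}]' 15
cat > b.py <<'E'
from g import *
import sys
from scipy.optimize import minimize_scalar
# tilt from tool relative to grasp; ball y from both cameras
P0=np.load('p0.npy') if __import__('os').path.exists('p0.npy') else None
def ballp(y,t):
    z=.025-(y-.225)**2/4
    return H+D*(y*np.cos(t)-z*np.sin(t))+U*(y*np.sin(t)+z*np.cos(t))
def tilt():
    s=ctrl.get_state();return -.12+0 if P0 is None else np.arcsin(np.clip((bar(-.12)[2]-.13+s['position'][2]-P0[2])/.46,-.3,.3))
def meas(cams=('scene','top')):
    out=[]
    for n in cams:
        t=tilt();tm=ctrl.get_state()['time'];im=cam(n);c=im['color'].astype(int)
        ys=np.linspace(.03,.36,166);uv=pix(im,np.array([ballp(y,t) for y in ys]))
        red=(c[:,:,0]>50)&(c[:,:,0]>2.0*c[:,:,1])&(c[:,:,0]>2.0*c[:,:,2])
        v,u=np.nonzero(red);m=np.min(np.hypot(u[:,None]-uv[:,0],v[:,None]-uv[:,1]),1)<9
        q=np.c_[u,v][m]
        M=np.zeros((384,512),np.uint8);M[q[:,1],q[:,0]]=1
        k,l,st,ce=cv2.connectedComponentsWithStats(M);i=1+np.argmax(st[1:,4]);ce=ce[i]
        if '-v' in sys.argv: print(st[1:].tolist())
        j=np.argmin(np.hypot(*(uv-ce).T))
        y=minimize_scalar(lambda y:np.sum((pix(im,ballp(y,t))[0]-ce)**2),bounds=(ys[j]-.01,ys[j]+.01),method='bounded').x
        out.append((n,round(float(tm),2),round(float(t),4),round(float(y),4),int(st[i,4]),np.round(ce-pix(im,ballp(y,t))[0],1).tolist()))
    return out
if __name__=='__main__':
    for o in meas(sys.argv[1].split(',') if len(sys.argv)>1 else ('scene','top')): print(*o)
E
python3 - <<'E'
from g import *
np.save('p0.npy',ctrl.get_state()['position'])
E
python3 b.py
python3 - <<'E'
from g import *
s=ctrl.get_state();R0=R.from_rotvec(s['tool_rot']).as_matrix()
for t in (-.08,-.06,-.0445,-.02,0,.02,.04,.06,.07,.08,.09,.1,.11,.12): print(t,(R0.T@(bar(t)-bar(-.12))/.25).round(3))
E
```

```text
time: 5.65
position: [0.4923, 0.1755, 0.0739]
tool_rot: [2.941, 0.379, 0.033]
ft_force: [0.7, -5.5, 2.4]
grip_width: 0.153
grip_force: 15.0
scene 5.65 -0.12 0.3458 260 [-0.0, 0.4]
top 5.7 -0.1199 0.3477 271 [0.1, 0.2]
-0.08 [-0.     0.006 -0.073]
-0.06 [-0.    0.01 -0.11]
-0.0445 [-0.     0.013 -0.138]
-0.02 [-0.     0.02  -0.183]
0 [-0.     0.026 -0.219]
0.02 [-0.     0.033 -0.255]
0.04 [-0.     0.04  -0.291]
0.06 [-0.     0.049 -0.327]
0.07 [-0.     0.053 -0.345]
0.08 [-0.     0.058 -0.363]
0.09 [-0.     0.062 -0.381]
0.1 [-0.     0.067 -0.398]
0.11 [-0.     0.073 -0.416]
0.12 [-0.     0.078 -0.434]
```

```bash
python3 -m inch '[{"slide":[0,0.003,-0.035],"angular":[0,0,0],"claw":-1},{"slide":[0,0.006,-0.073],"angular":[0,0,0],"claw":-1},{"slide":[0,0.01,-0.11],"angular":[0,0,0],"claw":-1},{"slide":[0,0.014,-0.148],"angular":[0,0,0],"claw":-1},{"slide":[0,0.02,-0.183],"angular":[0,0,0],"claw":-1},{"slide":[0,0.026,-0.219],"angular":[0,0,0],"claw":-1},{"slide":[0,0.033,-0.255],"angular":[0,0,0],"claw":-1},{"slide":[0,0.04,-0.291],"angular":[0,0,0],"claw":-1},{"slide":[0,0.049,-0.327],"angular":[0,0,0],"claw":-1},{"slide":[0,0.053,-0.345],"angular":[0,0,0],"claw":-1}]' 15
python3 b.py scene,top
```

```text
time: 6.75
position: [0.4916, 0.1779, 0.1609]
tool_rot: [2.942, 0.38, 0.033]
ft_force: [3.8, -4.3, -4.9]
grip_width: 0.155
grip_force: 15.0
scene 6.75 0.0695 0.3456 295 [0.0, 0.4]
top 6.8 0.0705 0.3472 303 [0.0, 0.1]
```

```bash
python3 -m inch '[{"slide":[0,0.005,-0.018],"angular":[0,0,0],"claw":-1},{"slide":[0,0.009,-0.036],"angular":[0,0,0],"claw":-1},{"slide":[0,0.009,-0.036],"angular":[0,0,0],"claw":-1},{"slide":[0,0.009,-0.036],"angular":[0,0,0],"claw":-1},{"slide":[0,0.009,-0.036],"angular":[0,0,0],"claw":-1},{"slide":[0,0.009,-0.036],"angular":[0,0,0],"claw":-1}]'
python3 b.py scene,top
```

```text
time: 7.45
position: [0.4917, 0.1773, 0.1695]
tool_rot: [2.943, 0.38, 0.033]
ft_force: [4.1, -4.0, -5.9]
grip_width: 0.155
grip_force: 15.0
scene 7.45 0.0882 0.3365 293 [0.0, 0.6]
top 7.5 0.0882 0.3369 303 [0.0, 0.1]
```

```bash
cat > sim.py <<'E'
import sys,json,numpy as np
# sim.py y v tilt0 "[tilts per row]"
y,v,t=map(float,sys.argv[1:4]);T=json.loads(sys.argv[4])
z=lambda t:(.46*np.sin(t)); h=lambda t:.46*np.cos(t)
a0=np.radians(10)
def sl(t): # tool coords shift from t0 : y tool=-(D cos-U sin), z=-(U cos + D sin)
    dh,dz=h(t)-h(t0),z(t)-z(t0);return -(dh*np.cos(a0)-dz*np.sin(a0))/.25,-(dz*np.cos(a0)+dh*np.sin(a0))/.25
t0=t
S={c:[y,v] for c in (.015,.02,.025)}
rows=[];prev=t0
for k in T:
    for i in range(50):
        tt=prev+(k-prev)*i/50
        for c,s in S.items():
            g=7*((s[0]-.225)/2-tt);r=7*c
            if abs(s[1])<1e-3 and abs(g)<=r: s[1]=0;continue
            s[1]+=.002*(g-r*np.sign(s[1] if abs(s[1])>=1e-3 else g));s[0]+=.002*s[1]
    prev=k
    print(k,np.round(sl(k),3),*[f'{c}: {s[0]:.3f} {s[1]:+.3f};' for c,s in S.items()])
E
python3 sim.py .3355 -.045 .0882 '[0.086,0.082,0.078,0.074,0.068,0.062,0.056,0.05]'
```

```text
0.086 [-0.001  0.004] 0.015: 0.330 -0.058; 0.02: 0.331 -0.054; 0.025: 0.331 -0.051;
0.082 [-0.003  0.011] 0.015: 0.324 -0.070; 0.02: 0.325 -0.063; 0.025: 0.325 -0.056;
0.078 [-0.005  0.018] 0.015: 0.316 -0.082; 0.02: 0.318 -0.071; 0.025: 0.320 -0.060;
0.074 [-0.007  0.025] 0.015: 0.307 -0.095; 0.02: 0.310 -0.079; 0.025: 0.313 -0.064;
0.068 [-0.009  0.036] 0.015: 0.297 -0.107; 0.02: 0.302 -0.087; 0.025: 0.307 -0.066;
0.062 [-0.012  0.047] 0.015: 0.286 -0.118; 0.02: 0.293 -0.093; 0.025: 0.300 -0.067;
0.056 [-0.014  0.057] 0.015: 0.274 -0.130; 0.02: 0.284 -0.098; 0.025: 0.294 -0.066;
0.05 [-0.017  0.068] 0.015: 0.260 -0.142; 0.02: 0.274 -0.102; 0.025: 0.287 -0.062;
```

```bash
python3 -m inch '[{"slide":[0,-0.001,0.004],"angular":[0,0,0],"claw":-1},{"slide":[0,-0.003,0.011],"angular":[0,0,0],"claw":-1},{"slide":[0,-0.005,0.018],"angular":[0,0,0],"claw":-1},{"slide":[0,-0.007,0.025],"angular":[0,0,0],"claw":-1},{"slide":[0,-0.009,0.036],"angular":[0,0,0],"claw":-1}]'
python3 b.py scene,top
```

```text
time: 8.05
position: [0.4915, 0.178, 0.1603]
tool_rot: [2.942, 0.38, 0.033]
ft_force: [3.5, -4.5, -5.1]
grip_width: 0.155
grip_force: 15.0
scene 8.05 0.0682 0.3097 293 [0.0, 0.5]
top 8.1 0.0673 0.3083 294 [0.0, 0.1]
```

```bash
python3 sim.py .309 -.05 .0675 '[0.068,0.066,0.062,0.057,0.052,0.047,0.042]'
```

```text
0.068 [ 0.    -0.001] 0.015: 0.304 -0.058; 0.02: 0.304 -0.055; 0.025: 0.304 -0.051;
0.066 [-0.001  0.003] 0.015: 0.297 -0.068; 0.02: 0.298 -0.061; 0.025: 0.299 -0.054;
0.062 [-0.002  0.01 ] 0.015: 0.290 -0.079; 0.02: 0.292 -0.068; 0.025: 0.293 -0.057;
0.057 [-0.005  0.019] 0.015: 0.282 -0.089; 0.02: 0.284 -0.073; 0.025: 0.287 -0.058;
0.052 [-0.007  0.028] 0.015: 0.272 -0.098; 0.02: 0.277 -0.078; 0.025: 0.282 -0.058;
0.047 [-0.009  0.037] 0.015: 0.262 -0.107; 0.02: 0.269 -0.082; 0.025: 0.276 -0.056;
0.042 [-0.011  0.046] 0.015: 0.251 -0.117; 0.02: 0.261 -0.085; 0.025: 0.270 -0.053;
```

```bash
python3 -m inch '[{"slide":[0,0,-0.001],"angular":[0,0,0],"claw":-1},{"slide":[0,-0.001,0.003],"angular":[0,0,0],"claw":-1},{"slide":[0,-0.002,0.01],"angular":[0,0,0],"claw":-1},{"slide":[0,-0.005,0.019],"angular":[0,0,0],"claw":-1},{"slide":[0,-0.007,0.028],"angular":[0,0,0],"claw":-1}]'
python3 b.py scene,top
```

```text
time: 8.65
position: [0.4914, 0.1784, 0.1532]
tool_rot: [2.942, 0.38, 0.033]
ft_force: [3.0, -4.5, -4.2]
grip_width: 0.157
grip_force: 15.0
scene 8.65 0.0526 0.2766 282 [0.0, 0.4]
top 8.7 0.0519 0.2756 295 [0.0, 0.1]
```

```bash
python3 sim.py .2745 -.062 .0515 '[0.05,0.047,0.043,0.038,0.032,0.026,0.02,0.014]'
```

```text
0.05 [-0.001  0.003] 0.015: 0.268 -0.071; 0.02: 0.268 -0.067; 0.025: 0.268 -0.064;
0.047 [-0.002  0.008] 0.015: 0.260 -0.081; 0.02: 0.261 -0.073; 0.025: 0.262 -0.066;
0.043 [-0.003  0.015] 0.015: 0.252 -0.091; 0.02: 0.253 -0.080; 0.025: 0.255 -0.069;
0.038 [-0.005  0.024] 0.015: 0.242 -0.101; 0.02: 0.245 -0.085; 0.025: 0.248 -0.070;
0.032 [-0.008  0.035] 0.015: 0.232 -0.111; 0.02: 0.236 -0.090; 0.025: 0.241 -0.070;
0.026 [-0.01   0.046] 0.015: 0.220 -0.120; 0.02: 0.227 -0.094; 0.025: 0.234 -0.069;
0.02 [-0.012  0.057] 0.015: 0.207 -0.130; 0.02: 0.217 -0.098; 0.025: 0.227 -0.065;
0.014 [-0.014  0.068] 0.015: 0.194 -0.140; 0.02: 0.208 -0.100; 0.025: 0.221 -0.060;
```

```bash
python3 -m inch '[{"slide":[0,-0.001,0.003],"angular":[0,0,0],"claw":-1},{"slide":[0,-0.002,0.008],"angular":[0,0,0],"claw":-1},{"slide":[0,-0.003,0.015],"angular":[0,0,0],"claw":-1},{"slide":[0,-0.005,0.024],"angular":[0,0,0],"claw":-1},{"slide":[0,-0.008,0.035],"angular":[0,0,0],"claw":-1},{"slide":[0,-0.01,0.046],"angular":[0,0,0],"claw":-1}]'
python3 b.py scene,top
```

```text
time: 9.35
position: [0.4913, 0.1788, 0.1414]
tool_rot: [2.942, 0.38, 0.033]
ft_force: [3.2, -4.6, -2.3]
grip_width: 0.153
grip_force: 15.0
scene 9.35 0.027 0.2351 281 [0.0, 0.4]
top 9.4 0.0262 0.2337 287 [0.0, 0.1]
```

```bash
python3 sim.py .232 -.066 .026 '[0.026,0.023,0.019,0.014,0.009,0.004,0]'
```

```text
0.026 [-0. -0.] 0.015: 0.225 -0.072; 0.02: 0.225 -0.069; 0.025: 0.225 -0.065;
0.023 [-0.001  0.005] 0.015: 0.217 -0.080; 0.02: 0.218 -0.073; 0.025: 0.219 -0.066;
0.019 [-0.003  0.013] 0.015: 0.209 -0.089; 0.02: 0.211 -0.078; 0.025: 0.212 -0.067;
0.014 [-0.004  0.022] 0.015: 0.200 -0.097; 0.02: 0.203 -0.082; 0.025: 0.206 -0.066;
0.009 [-0.006  0.031] 0.015: 0.190 -0.105; 0.02: 0.194 -0.085; 0.025: 0.199 -0.065;
0.004 [-0.008  0.04 ] 0.015: 0.179 -0.113; 0.02: 0.186 -0.088; 0.025: 0.193 -0.062;
0 [-0.009  0.047] 0.015: 0.167 -0.122; 0.02: 0.177 -0.090; 0.025: 0.187 -0.058;
```

```bash
python3 -m inch '[{"slide":[0,0,0],"angular":[0,0,0],"claw":-1},{"slide":[0,-0.001,0.005],"angular":[0,0,0],"claw":-1},{"slide":[0,-0.003,0.013],"angular":[0,0,0],"claw":-1},{"slide":[0,-0.004,0.022],"angular":[0,0,0],"claw":-1},{"slide":[0,-0.006,0.031],"angular":[0,0,0],"claw":-1}]'
python3 b.py scene,top
```

```text
time: 9.95
position: [0.4913, 0.179, 0.1336]
tool_rot: [2.942, 0.38, 0.033]
ft_force: [2.6, -4.4, -3.3]
grip_width: 0.152
grip_force: 15.0
scene 9.95 0.0101 0.2051 277 [0.0, 0.4]
top 10.0 0.0093 0.2063 261 [-0.1, -0.3]
```

```bash
python3 sim.py .203 -.053 .0093 '[0.01,0.01,0.006,0.001,-0.004,-0.01,-0.016,-0.022,-0.03,-0.038]'
```

```text
0.01 [ 0.    -0.001] 0.015: 0.197 -0.058; 0.02: 0.198 -0.054; 0.025: 0.198 -0.051;
0.01 [ 0.    -0.001] 0.015: 0.191 -0.065; 0.02: 0.192 -0.058; 0.025: 0.193 -0.051;
0.006 [-0.001  0.006] 0.015: 0.184 -0.073; 0.02: 0.186 -0.062; 0.025: 0.188 -0.051;
0.001 [-0.003  0.015] 0.015: 0.177 -0.081; 0.02: 0.180 -0.065; 0.025: 0.183 -0.050;
-0.004 [-0.004  0.024] 0.015: 0.168 -0.087; 0.02: 0.173 -0.067; 0.025: 0.178 -0.047;
-0.01 [-0.006  0.035] 0.015: 0.159 -0.093; 0.02: 0.166 -0.068; 0.025: 0.173 -0.042;
-0.016 [-0.008  0.046] 0.015: 0.150 -0.099; 0.02: 0.160 -0.066; 0.025: 0.169 -0.034;
-0.022 [-0.01   0.057] 0.015: 0.140 -0.103; 0.02: 0.153 -0.063; 0.025: 0.167 -0.023;
-0.03 [-0.012  0.071] 0.015: 0.129 -0.106; 0.02: 0.147 -0.057; 0.025: 0.165 -0.009;
-0.038 [-0.014  0.086] 0.015: 0.118 -0.107; 0.02: 0.142 -0.048; 0.025: 0.165 +0.000;
```

```bash
python3 -m inch '[{"slide":[0,0,-0.001],"angular":[0,0,0],"claw":-1},{"slide":[0,0,-0.001],"angular":[0,0,0],"claw":-1},{"slide":[0,-0.001,0.006],"angular":[0,0,0],"claw":-1},{"slide":[0,-0.003,0.015],"angular":[0,0,0],"claw":-1},{"slide":[0,-0.003,0.02],"angular":[0,0,0],"claw":-1}]'
python3 b.py scene,top
```

```text
time: 10.55
position: [0.4912, 0.179, 0.1285]
tool_rot: [2.942, 0.38, 0.033]
ft_force: [2.2, -4.5, -2.2]
grip_width: 0.156
grip_force: 15.0
scene 10.55 -0.001 0.1865 272 [0.0, 0.6]
top 10.6 -0.0013 0.1959 134 [-0.3, -1.1]
```

```bash
sed -i 's/(.015,.02,.025)/(.02,.025,.03)/' sim.py; python3 sim.py .185 -.024 -.0013 '[0.006,0.014,0.014,0.012,0.008,0.002,-0.006,-0.014,-0.02,-0.03,-0.04]'
```

```text
0.006 [ 0.002 -0.013] 0.02: 0.183 -0.026; 0.025: 0.183 -0.022; 0.03: 0.183 -0.019;
0.014 [ 0.005 -0.028] 0.02: 0.180 -0.034; 0.025: 0.180 -0.027; 0.03: 0.181 -0.020;
0.014 [ 0.005 -0.028] 0.02: 0.176 -0.047; 0.025: 0.177 -0.036; 0.03: 0.179 -0.025;
0.012 [ 0.004 -0.024] 0.02: 0.170 -0.060; 0.025: 0.173 -0.045; 0.03: 0.176 -0.029;
0.008 [ 0.003 -0.017] 0.02: 0.164 -0.073; 0.025: 0.168 -0.053; 0.03: 0.173 -0.033;
0.002 [ 0.001 -0.006] 0.02: 0.156 -0.086; 0.025: 0.163 -0.060; 0.03: 0.170 -0.034;
-0.006 [-0.001  0.009] 0.02: 0.146 -0.096; 0.025: 0.156 -0.064; 0.03: 0.166 -0.032;
-0.014 [-0.004  0.023] 0.02: 0.136 -0.104; 0.025: 0.150 -0.065; 0.03: 0.163 -0.025;
-0.02 [-0.006  0.034] 0.02: 0.126 -0.111; 0.025: 0.143 -0.063; 0.03: 0.161 -0.014;
-0.03 [-0.008  0.052] 0.02: 0.114 -0.117; 0.025: 0.137 -0.057; 0.03: 0.161 +0.000;
-0.04 [-0.011  0.07 ] 0.02: 0.102 -0.119; 0.025: 0.132 -0.047; 0.03: 0.161 +0.000;
```

Push for 4 rows and look again.

```bash
python3 -m inch '[{"slide":[0,0.002,-0.013],"angular":[0,0,0],"claw":-1},{"slide":[0,0.005,-0.028],"angular":[0,0,0],"claw":-1},{"slide":[0,0.005,-0.028],"angular":[0,0,0],"claw":-1},{"slide":[0,0.004,-0.024],"angular":[0,0,0],"claw":-1},{"slide":[0,0.002,-0.013],"angular":[0,0,0],"claw":-1}]'
python3 b.py scene,scene
```

```text
time: 11.15
position: [0.4913, 0.179, 0.1321]
tool_rot: [2.942, 0.38, 0.033]
ft_force: [2.9, -5.2, -3.5]
grip_width: 0.152
grip_force: 15.0
scene 11.15 0.0066 0.1699 280 [0.0, 0.5]
scene 11.2 0.0055 0.1676 275 [0.0, 0.7]
```

```bash
python3 sim.py .165 -.047 .0055 '[0.001,-0.006,-0.016,-0.026,-0.034,-0.04,-0.045,-0.048]'; echo; python3 sim.py .165 -.047 .0055 '[-0.002,-0.01,-0.018,-0.026,-0.034,-0.04,-0.044]'
```

```text
0.001 [-0.001  0.008] 0.02: 0.160 -0.057; 0.025: 0.160 -0.054; 0.03: 0.160 -0.050;
-0.006 [-0.004  0.021] 0.02: 0.154 -0.065; 0.025: 0.154 -0.058; 0.03: 0.155 -0.051;
-0.016 [-0.007  0.039] 0.02: 0.147 -0.070; 0.025: 0.148 -0.059; 0.03: 0.150 -0.048;
-0.026 [-0.009  0.057] 0.02: 0.140 -0.070; 0.025: 0.143 -0.054; 0.03: 0.146 -0.039;
-0.034 [-0.012  0.072] 0.02: 0.133 -0.066; 0.025: 0.138 -0.046; 0.03: 0.142 -0.026;
-0.04 [-0.013  0.083] 0.02: 0.127 -0.059; 0.025: 0.134 -0.034; 0.03: 0.141 -0.008;
-0.045 [-0.014  0.092] 0.02: 0.121 -0.051; 0.025: 0.131 -0.019; 0.03: 0.141 +0.000;
-0.048 [-0.015  0.097] 0.02: 0.117 -0.042; 0.025: 0.130 -0.002; 0.03: 0.141 +0.000;

-0.002 [-0.002  0.014] 0.02: 0.160 -0.056; 0.025: 0.160 -0.053; 0.03: 0.160 -0.049;
-0.01 [-0.005  0.028] 0.02: 0.154 -0.062; 0.025: 0.155 -0.055; 0.03: 0.155 -0.047;
-0.018 [-0.007  0.043] 0.02: 0.148 -0.064; 0.025: 0.149 -0.053; 0.03: 0.151 -0.042;
-0.026 [-0.009  0.057] 0.02: 0.141 -0.063; 0.025: 0.144 -0.048; 0.03: 0.147 -0.032;
-0.034 [-0.012  0.072] 0.02: 0.135 -0.058; 0.025: 0.140 -0.038; 0.03: 0.145 -0.018;
-0.04 [-0.013  0.083] 0.02: 0.130 -0.051; 0.025: 0.137 -0.025; 0.03: 0.144 +0.000;
-0.044 [-0.014  0.09 ] 0.02: 0.125 -0.042; 0.025: 0.135 -0.010; 0.03: 0.144 +0.000;
```

```bash
python3 -m inch '[{"slide":[0,-0.002,0.014],"angular":[0,0,0],"claw":-1},{"slide":[0,-0.005,0.028],"angular":[0,0,0],"claw":-1},{"slide":[0,-0.007,0.043],"angular":[0,0,0],"claw":-1},{"slide":[0,-0.009,0.057],"angular":[0,0,0],"claw":-1}]'
python3 b.py scene,scene
```

```text
time: 11.65
position: [0.4913, 0.1788, 0.1175]
tool_rot: [2.942, 0.38, 0.033]
ft_force: [2.3, -4.8, -2.6]
grip_width: 0.154
grip_force: 15.0
scene 11.65 -0.0251 0.1469 209 [0.0, 1.4]
scene 11.7 -0.0262 0.1457 196 [0.0, 1.6]
```

```bash
python3 -m inch '[{"slide":[0,-0.002,0.013],"angular":[0,0,0],"claw":-1},{"slide":[0,-0.004,0.025],"angular":[0,0,0],"claw":-1},{"slide":[0,-0.004,0.028],"angular":[0,0,0],"claw":-1}]'
python3 b.py scene,scene,top -v
python3 - <<'E'
from b import *
T=[]
for n in ('scene','top'):
    im=cam(n);a=im['color'][:,:,::-1].copy();t=tilt()
    for y,c in ((.136,(0,255,0)),(.144,(255,255,0))):
        P=ballp(y,t);e=[P+.025*(np.cos(k)*im['T'][:3,0]+np.sin(k)*im['T'][:3,1]) for k in np.linspace(0,6.28,90)]
        for q in pix(im,e): cv2.circle(a,tuple(int(round(i)) for i in q),0,c,-1)
    q=pix(im,ballp(.136,t))[0].astype(int);w=a[q[1]-37:q[1]+38,q[0]-50:q[0]+50];T.append(cv2.resize(w,(400,300),interpolation=0))
cv2.imwrite('pics/r1.png',np.hstack(T))
E
```

```text
time: 12.05
position: [0.4914, 0.1786, 0.1103]
tool_rot: [2.942, 0.381, 0.033]
ft_force: [2.6, -4.0, -3.4]
grip_width: 0.153
grip_force: 15.0
[[211, 210, 10, 15, 134], [202, 212, 3, 9, 19]]
[[210, 210, 11, 15, 134], [202, 212, 3, 9, 18]]
[[288, 143, 5, 1, 5], [296, 145, 1, 1, 1], [281, 147, 19, 14, 212]]
scene 12.05 -0.0407 0.1408 134 [0.0, 1.3]
scene 12.1 -0.0407 0.1406 134 [0.0, 1.3]
top 12.15 -0.0404 0.1335 212 [0.4, 1.6]
```

View pics/r1.png

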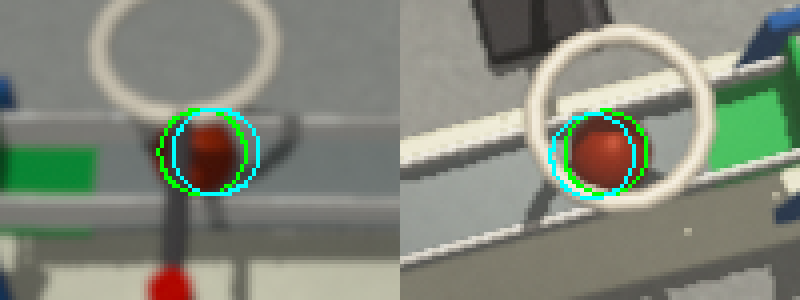

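```bash
Z='[{"slide":[0,0,0],"angular":[0,0,0],"claw":-1}]'; for i in 1 2 3 4 5; do python3 -m inch '[{"slide":[0,0,0],"angular":[0,0,0],"claw":-1},{"slide":[0,0,0],"angular":[0,0,0],"claw":-1},{"slide":[0,0,0],"angular":[0,0,0],"claw":-1},{"slide":[0,0,0],"angular":[0,0,0],"claw":-1},{"slide":[0,0,0],"angular":[0,0,0],"claw":-1},{"slide":[0,0,0],"angular":[0,0,0],"claw":-1},{"slide":[0,0,0],"angular":[0,0,0],"claw":-1},{"slide":[0,0,0],"angular":[0,0,0],"claw":-1},{"slide":[0,0,0],"angular":[0,0,0],"claw":-1},{"slide":[0,0,0],"angular":[0,0,0],"claw":-1}]' | head -2; done; python3 b.py top -v
python3 - <<'E'
from g import *
for n in ('scene','top'):
    im=cam(n)
    p,u,v=pts(im);c=im['color'][v,u].astype(int)
    b=p[(c[:,0]>50)&(c[:,0]>2*c[:,1])&(p[:,2]>.1)&(p[:,2]<.16)&(np.hypot(*(p[:,:2]-[.575,-.133]).T)<.045)]
    from scipy.optimize import least_squares
    g=least_squares(lambda a:np.linalg.norm(b-a,axis=1)-.025,b.mean(0)-[0,0,.015],loss='soft_l1',f_scale=.002).x
    print(n,len(b),g.round(4),'along',((g-H)@D).round(4))
E
```

```text
time: 13.3
position: [0.4914, 0.1786, 0.1105]
time: 14.3
position: [0.4913, 0.1786, 0.1105]
time: 15.3
position: [0.4914, 0.1786, 0.1106]
time: 16.3
position: [0.4914, 0.1786, 0.1105]
time: 17.3
position: [0.4914, 0.1786, 0.1105]
[[288, 143, 5, 1, 5], [296, 145, 1, 1, 1], [281, 146, 19, 15, 214]]
top 17.3 -0.0402 0.1336 214 [0.4, 1.6]
scene 68 [ 0.5751 -0.1388  0.146 ] along 0.131
top 45 [ 0.575  -0.1351  0.145 ] along 0.1346
```

```bash
python3 sim.py .135 0 -.0402 '[-0.03,-0.02,-0.014,-0.014,-0.014,-0.014,-0.014,-0.016,-0.018,-0.02]'
```

```text
-0.03 [ 0.003 -0.019] 0.02: 0.135 +0.000; 0.025: 0.135 +0.000; 0.03: 0.135 +0.000;
-0.02 [ 0.005 -0.037] 0.02: 0.135 -0.001; 0.025: 0.135 +0.000; 0.03: 0.135 +0.000;
-0.014 [ 0.007 -0.048] 0.02: 0.135 -0.006; 0.025: 0.135 -0.002; 0.03: 0.135 -0.000;
-0.014 [ 0.007 -0.048] 0.02: 0.134 -0.014; 0.025: 0.135 -0.006; 0.03: 0.135 -0.001;
-0.014 [ 0.007 -0.048] 0.02: 0.132 -0.023; 0.025: 0.134 -0.011; 0.03: 0.135 -0.001;
-0.014 [ 0.007 -0.048] 0.02: 0.129 -0.032; 0.025: 0.132 -0.016; 0.03: 0.135 -0.002;
-0.014 [ 0.007 -0.048] 0.02: 0.125 -0.043; 0.025: 0.130 -0.021; 0.03: 0.134 -0.003;
-0.016 [ 0.006 -0.044] 0.02: 0.120 -0.054; 0.025: 0.128 -0.027; 0.03: 0.134 -0.003;
-0.018 [ 0.006 -0.04 ] 0.02: 0.114 -0.066; 0.025: 0.125 -0.032; 0.03: 0.134 -0.002;
-0.02 [ 0.005 -0.037] 0.02: 0.107 -0.078; 0.025: 0.122 -0.036; 0.03: 0.134 +0.000;
```

Use −0.008 and hold.

```bash
python3 -m inch '[{"slide":[0,0.003,-0.019],"angular":[0,0,0],"claw":-1},{"slide":[0,0.005,-0.037],"angular":[0,0,0],"claw":-1},{"slide":[0,0.007,-0.048],"angular":[0,0,0],"claw":-1},{"slide":[0,0.008,-0.058],"angular":[0,0,0],"claw":-1},{"slide":[0,0.008,-0.058],"angular":[0,0,0],"claw":-1},{"slide":[0,0.008,-0.058],"angular":[0,0,0],"claw":-1},{"slide":[0,0.008,-0.058],"angular":[0,0,0],"claw":-1},{"slide":[0,0.007,-0.052],"angular":[0,0,0],"claw":-1}]'
python3 b.py scene,scene -v
```

```text
time: 18.25
position: [0.4913, 0.179, 0.1236]
tool_rot: [2.942, 0.38, 0.033]
ft_force: [3.1, -6.0, -2.5]
grip_width: 0.155
grip_force: 15.0
[[196, 210, 9, 15, 103], [211, 211, 4, 12, 42]]
[[195, 210, 10, 15, 121], [211, 211, 3, 11, 28]]
scene 18.25 -0.0117 0.1066 103 [0.1, 1.4]
scene 18.3 -0.0123 0.1055 121 [0.1, 1.6]
```

```bash
python3 sim.py .121 -.05 -.0123 '[-0.018,-0.024,-0.03,-0.034,-0.036,-0.036,-0.036,-0.036]'
```

```text
-0.018 [-0.002  0.01 ] 0.02: 0.115 -0.063; 0.025: 0.116 -0.059; 0.03: 0.116 -0.056;
-0.024 [-0.003  0.021] 0.02: 0.108 -0.074; 0.025: 0.109 -0.066; 0.03: 0.110 -0.059;
-0.03 [-0.005  0.032] 0.02: 0.101 -0.083; 0.025: 0.102 -0.072; 0.03: 0.104 -0.061;
-0.034 [-0.006  0.039] 0.02: 0.092 -0.092; 0.025: 0.095 -0.076; 0.03: 0.098 -0.061;
-0.036 [-0.007  0.043] 0.02: 0.082 -0.101; 0.025: 0.087 -0.081; 0.03: 0.092 -0.061;
-0.036 [-0.007  0.043] 0.02: 0.072 -0.114; 0.025: 0.079 -0.088; 0.03: 0.086 -0.062;
-0.036 [-0.007  0.043] 0.02: 0.059 -0.130; 0.025: 0.069 -0.098; 0.03: 0.079 -0.066;
-0.036 [-0.007  0.043] 0.02: 0.045 -0.151; 0.025: 0.059 -0.112; 0.03: 0.072 -0.072;
```

```bash
python3 -m inch '[{"slide":[0,-0.002,0.01],"angular":[0,0,0],"claw":-1},{"slide":[0,-0.003,0.021],"angular":[0,0,0],"claw":-1},{"slide":[0,-0.004,0.03],"angular":[0,0,0],"claw":-1},{"slide":[0,-0.005,0.034],"angular":[0,0,0],"claw":-1},{"slide":[0,-0.005,0.034],"angular":[0,0,0],"claw":-1},{"slide":[0,-0.005,0.034],"angular":[0,0,0],"claw":-1},{"slide":[0,-0.005,0.034],"angular":[0,0,0],"claw":-1},{"slide":[0,-0.005,0.034],"angular":[0,0,0],"claw":-1},{"slide":[0,-0.005,0.034],"angular":[0,0,0],"claw":-1}]'
python3 b.py scene,scene -v
```

```text
time: 19.25
position: [0.4913, 0.1788, 0.1151]
tool_rot: [2.942, 0.38, 0.033]
ft_force: [3.0, -5.0, -2.4]
grip_width: 0.154
grip_force: 15.0
[[162, 209, 20, 16, 274]]
[[162, 209, 20, 16, 271]]
scene 19.25 -0.0303 0.0386 274 [0.0, 0.2]
scene 19.3 -0.0303 0.0394 271 [0.0, 0.3]
```

```bash
python3 -m inch '[{"slide":[0,0,0],"angular":[0,0,0],"claw":-1},{"slide":[0,0,0],"angular":[0,0,0],"claw":-1},{"slide":[0,0,0],"angular":[0,0,0],"claw":-1},{"slide":[0,0,0],"angular":[0,0,0],"claw":-1},{"slide":[0,-0.002,0.01],"angular":[0,0,0],"claw":-1},{"slide":[0,-0.003,0.02],"angular":[0,0,0],"claw":-1},{"slide":[0,-0.004,0.03],"angular":[0,0,0],"claw":-1},{"slide":[0,-0.006,0.04],"angular":[0,0,0],"claw":-1},{"slide":[0,-0.007,0.05],"angular":[0,0,0],"claw":-1},{"slide":[0,-0.008,0.06],"angular":[0,0,0],"claw":-1}]'
python3 b.py scene,top -v
python3 -m inch '[{"slide":[0,-0.001,0.01],"angular":[0,0,0],"claw":-1},{"slide":[0,-0.003,0.02],"angular":[0,0,0],"claw":-1},{"slide":[0,-0.004,0.03],"angular":[0,0,0],"claw":-1},{"slide":[0,-0.005,0.04],"angular":[0,0,0],"claw":-1},{"slide":[0,-0.006,0.05],"angular":[0,0,0],"claw":-1},{"slide":[0,-0.007,0.06],"angular":[0,0,0],"claw":-1},{"slide":[0,-0.008,0.07],"angular":[0,0,0],"claw":-1},{"slide":[0,-0.009,0.08],"angular":[0,0,0],"claw":-1},{"slide":[0,-0.009,0.09],"angular":[0,0,0],"claw":-1},{"slide":[0,-0.009,0.095],"angular":[0,0,0],"claw":-1}]'
python3 b.py scene,top -v
```

```text
time: 20.35
position: [0.4915, 0.178, 0.0999]
tool_rot: [2.942, 0.38, 0.033]
ft_force: [2.9, -5.4, -2.3]
grip_width: 0.154
grip_force: 15.0
[[171, 210, 19, 16, 264]]
[[317, 135, 12, 19, 179]]
scene 20.35 -0.0633 0.0574 264 [0.0, 1.0]
top 20.4 -0.0641 0.0521 179 [0.2, 0.7]
time: 21.45
position: [0.4921, 0.1759, 0.0763]
tool_rot: [2.941, 0.38, 0.033]
ft_force: [-0.7, -5.4, 6.3]
grip_width: 0.155
grip_force: 15.0
[[171, 210, 19, 17, 268]]
[[316, 136, 13, 17, 170], [310, 144, 1, 2, 2]]
scene 21.45 -0.1149 0.0571 268 [-0.0, 0.9]
top 21.5 -0.1146 0.0515 170 [0.2, 0.8]
```

```bash
python3 -m inch '[{"slide":[0,0,0.003],"angular":[0,0,0],"claw":-1},{"slide":[0,0,0.007],"angular":[0,0,0],"claw":-1},{"slide":[0,0,0.007],"angular":[0,0,0],"claw":-1}]' 5
python3 -m inch '[{"slide":[0,0,0.0],"angular":[0,0,0],"claw":-0.4},{"slide":[0,0,0],"angular":[0,0,0],"claw":-0.2},{"slide":[0,0,0],"angular":[0,0,0],"claw":0.3},{"slide":[0,0,0],"angular":[0,0,0],"claw":1},{"slide":[0,0,0],"angular":[0,0,0],"claw":1},{"slide":[0,0,0],"angular":[0,0,0],"claw":1},{"slide":[0,0,0],"angular":[0,0,0],"claw":1},{"slide":[0,0,0],"angular":[0,0,0],"claw":1},{"slide":[0,0,0],"angular":[0,0,0],"claw":1},{"slide":[0,0,0],"angular":[0,0,0],"claw":1}]'
```

```text
time: 21.85
position: [0.4925, 0.176, 0.0758]
tool_rot: [2.941, 0.38, 0.034]
ft_force: [0.1, -6.5, 6.2]
grip_width: 0.156
grip_force: 5.0
time: 22.85
position: [0.4916, 0.1782, 0.0747]
tool_rot: [2.945, 0.382, 0.034]
ft_force: [-0.1, -0.6, 0.5]
grip_width: 0.959
grip_force: 0.0
```

Released without force; retract along the tool axis.

```bash
python3 -m inch '[{"slide":[0,0,0],"angular":[0,0,0],"claw":1},{"slide":[0,0,-0.1],"angular":[0,0,0],"claw":1},{"slide":[0,0,-0.25],"angular":[0,0,0],"claw":1},{"slide":[0,0,-0.4],"angular":[0,0,0],"claw":1},{"slide":[0,0,-0.55],"angular":[0,0,0],"claw":1},{"slide":[0,0,-0.7],"angular":[0,0,0],"claw":1},{"slide":[0,0,-0.7],"angular":[0,0,0],"claw":1},{"slide":[0,0,-0.7],"angular":[0,0,0],"claw":1}]'
rm p0.npy; python3 b.py scene,top -v; python3 m2.py | grep -E 'bar|top'; python3 - <<'E'
from h import *
cv2.imwrite('pics/end.png',cam('scene')['color'][:,:,::-1])
E
```

```text
time: 23.65
position: [0.4841, 0.2077, 0.2476]
tool_rot: [2.945, 0.383, 0.036]
ft_force: [-0.0, -0.4, -1.3]
grip_width: 0.999
grip_force: 0.0
[[171, 210, 19, 17, 269]]
[[317, 136, 12, 18, 172], [310, 144, 1, 2, 2]]
scene 23.65 -0.12 0.057 269 [-0.0, 0.8]
top 23.7 -0.12 0.0515 172 [0.2, 0.9]
bar 146 [0.49288769 0.17228767 0.08054378] ((0.49338239431381226, 0.17216092348098755), (0.09393243491649628, 0.012724463827908039), 14.134515762329102)
top plate 14963 ((0.5732871890068054, -0.06251022219657898), (0.6009690761566162, 0.35098975896835327), 89.86685943603516)m2.py:16: RuntimeWarning: Mean of empty slice.
  g=least_squares(lambda a:np.linalg.norm(b-a,axis=1)-.025,b.mean(0)-[0,0,.02],loss='soft_l1',f_scale=.002).x
  ret = um.true_divide(
Traceback (most recent call last):
  File "m2.py", line 16, in <module>
    g=least_squares(lambda a:np.linalg.norm(b-a,axis=1)-.025,b.mean(0)-[0,0,.02],loss='soft_l1',f_scale=.002).x
      ~~~~~~~~~~~~~^^^^^^^^^^^^^^^^^^^^^^^^^^^^^^^^^^^^^^^^^^^^^^^^^^^^^^^^^^^^^^^^^^^^^^^^^^^^^^^^^^^^^^^^^^
ValueError: Initial guess is outside of provided bounds
```

View pics/end.png

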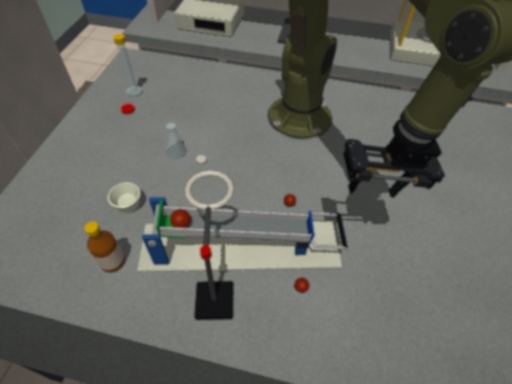

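The ball lies in the green pocket (180,218). The chute is back on its rest with the handle at its starting height (0.0805 m), the gripper is clear, and nothing else has moved.

```bash
python3 -c "
from bench import ctrl
print(ctrl.close_job())"
```

```text
the job is handed in; nothing more can be done
None
```

I handed the job in at about 24 s: by my measurements the ball stayed still under the ring, about 4 mm from its middle, for over 5 s, then rolled into the green pocket, and the chute is back on its rest and released; the hand-in returned no verdict.

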